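# Turn the pump flywheel just over compression

### The arm

A 7-joint arm with a two-finger parallel gripper is mounted at the origin on a cart in front of the work surface, level with it; the furniture and walls round the work are solid. World frame = base frame: x ahead of the robot, y to its left, z up, the work surface at z = 0. Lengths are in m, angles in rad, forces in N, time in s.
With the tool pointing down it reaches from about 0.4 to 0.85 m from the base axis. Payload 4.5 kg.
Tool frame: the origin (TCP) lies at the very end of the fingers, on their centre line; the grasp point (between the pads) lies 19 mm behind it; z points along the fingers, y is the line along which they close (so a half turn about z gives the same grasp; the last joint's range is limited). The gripper opens to 88 mm and grips with 3 to 60 N. Pads are 18 mm wide; open, the fingers measure 123 mm over their backs; the gripper's body (75 mm by 187 mm) begins 45 mm behind the grasp point.
Start: joints at [1.27, 0.689, -0.195, 1.565, 0.157, 0.902, -0.215], TCP at [0.205, -0.59, 0.239] pointing down, gripper open.
Joint ranges: [-3.01, 3.01], [-0.46, 2.08], [-1.47, 1.51], [0.13, 2.56], [-1, 4.14], [0.04, 2.09], [-2.66, 2.66]. Speed limits (rad/s): [2.57, 2.57, 3.14, 3.14, 3.14, 3.14, 3.14].

### API

Orientations are given as a unit quaternion [x, y, z, w].
In Python, from plant import r, eyes, nets gives the robot as it stands.
- The arm moves only by the shell command python3 -m pendant 'ROWS' [FORCE]. ROWS is JSON, a list of rows, each an object of numbers: "claw": the opening, from 0 (shut) to 1 (fully open); "dx", "dy", "dz": the shift along the world's x, y, z in mm; "twist": the turn about the world's z in rad. In form: [{"claw": .., "dx": .., "dy": .., "dz": .., "twist": ..}, ...]. A call has 1 to 8 rows; each row is the pose to reach, as a shift and turn from the pose commanded when the call began; what a row does not reach only later rows make up. A row lasts 1/10 s, in which the tool goes at most 50 mm and 8.59 degrees, less where a joint would pass 70% of its speed; a pose out of reach is approached as far as the arm can. A call with a gripper value outside its range is refused whole. The fingers move at their own pace and stop on an object; FORCE is the grip in N (left out, the last holds). Time passes only in rows, so rows that repeat a pose let the fingers close. It gives the time, the measured TCP pose, the force, the opening and the grip force at its end, in the units of the state.
- r.get_state(): the state, without advancing time (a new reading comes with each control period).
- eyes.snapshot(name): name is "scene" or "top"; returns (picture, depth): 420x560x3 uint8, blue, green, red; 420x560 float32, m along the optical axis (not along the pixel's ray), 0 where there is no reading.
- eyes.camera_info(name): a dict with "K" (3x3 intrinsics, pixels), "D" ([k1, k2, p1, p2, k3] as OpenCV has them; the pictures are not rectified), "world_to_cam" (4x4, takes a point from world to camera coordinates). Camera axes: x right, y down, z forward; pixel columns grow to the right and rows downward; lengths in m; the calibration is good to about 2 mm. A picture is of the moment at which its call begins. camera_info takes no time and is no camera call.
- r.finish_job(): hands the job in; it is judged then, once.
Trained networks look in the newest picture that a camera, given by its name, has taken for a name from the list of things; names that differ only in an ending like _2 or _b are one class to them, and where a whole thing is asked for, a point or a joint stands for the part that bears it (a point fixed in the world has none). Each returns a list of dicts, best first, with "confidence" (0 to 1); they miss things now and then, are a little off and sometimes report something else, mostly with a low value. They report only what shows in the picture. A call takes as long as a camera call.
- nets.spot_in(camera, query): "box" ([left, top, width, height] as shares, 0 to 1, of the picture: columns of its width, rows of its height, round what is visible of it).
- nets.place_of(camera, query): "position" ([column, row] as shares, 0 to 1, of the picture: columns of its width, rows of its height: a listed point, or the origin of a listed thing).
The state is a dict: "clock": time; "q": joint angles; "qd": joint speeds; "joint_torque": joint torques, N m; "tool_pos": TCP position; "eef_rot": TCP orientation; "contact_force": force on the tool from outside, world axes, zero at the start; "moment": the same for the moment, N m; "opening": opening from 0.0 (shut) to 1.0 (fully open); "finger_force": force on a finger pad.
Only numpy, scipy, OpenCV 4.12 (cv2) and the standard library are available. Lean on these libraries where they do the work, as an engineer would, in place of code of your own. Each camera call takes 0.05 s, during which the arm holds its last target. There are 200 camera calls.

### The job

Two small hand-cranked air pumps stand here, one on either side of the microscope. Turn the one with the larger flywheel clockwise, seen from above, by its crank knob: the resistance peaks as the knob comes up to the cylinder; carry on until the knob has clearly passed the cylinder's centre line, then stop and let go, less than an eighth of a turn past that line and without ever overshooting it. Leave the smaller pump as it is.

Things in the scene. Friction and masses are not known exactly. Their poses are not given: they have to be found in the camera images.
- large_pump_wheel (a joint): angle (rad) of the larger pump's flywheel on its upright shaft: 0 = knob over the cylinder's centre line; grows clockwise seen from above; starts at about -1.95 to -0.9. Stiff: about 6 N at the knob, stays where left; in the last quarter turn before 0 compression adds up to 4 N against the turn (most at -0.8), after 0 it helps as much.
- large_pump_hub (a point): middle of the larger flywheel's top, on the shaft, level with its rim, 82 mm over the bench: dark steel disc 120 mm across, 12 mm thick, hub 4 mm higher. x axis points to the knob, z up. The pump is fixed; its grey finned cylinder lies level under the wheel, ends 130 mm from the shaft and points away from the robot (26 deg right to 57 deg left of +x).
- large_pump_knob (a point): centre, half-way up, of the larger pump's crank knob: upright wooden grip 18 mm across, 40 mm tall (bottom 4 mm, top 44 mm above the rim), spinning freely on its pin 45 mm from the shaft. Nothing on the pump stands higher.
- small_pump_knob (a point): centre, half-way up, of the smaller pump's knob, to be left alone: 14 mm across, 32 mm tall, 27 mm from the shaft of a flywheel 76 mm across whose top is 68 mm over the bench. The smaller pump stands left, the larger right of the microscope (325 mm tall, at the middle); a lamp hangs 290 mm over the bench at the far right.

How it is judged:
At the end, for the whole second after the job is handed in: The larger pump's flywheel is at rest with its knob 5 to 45 degrees clockwise past the cylinder's centre line (value of joint large_pump_wheel between 0.09 and 0.79 rad and velocity of joint large_pump_wheel between -0.05 and 0.05 rad/s); the robot touches nothing.
It fails at once if the larger flywheel was turned more than 50 degrees past the cylinder's centre line (value of joint large_pump_wheel above 0.87 rad).
It fails at once if the larger flywheel was turned the wrong way (more than 123 degrees before the cylinder) (value of joint large_pump_wheel below -2.15 rad).
It fails at once if the smaller pump was turned (its knob moved more than 10 mm) (distance of small_pump_knob from where it was at the start of the episode above 0.01 m).
It also fails if it takes over 35 s, if anything falls off the work surface, if the arm or the gripper's body presses on something with over 40 N, if the wrist force passes 120 N, or if a joint passes its speed limit or range.

## Working session

There is one attempt and no reset: what is moved stays moved. The work goes in short steps, Python scripts to look and compute and a shell command to move; the robot and the scene stay as the last step left them, time stands still between calls to the robot, and variables do not carry over. Pictures are saved under pics/ and viewed, at most 10 in all, crops included, and the job is handed in when it is done.

```bash
mkdir -p pics; ls; cat > h.py <<'E'
import numpy as np,cv2
from plant import r,eyes,nets
def ray(cam,px):
    c=eyes.camera_info(cam);K=np.array(c["K"]);D=np.array(c["D"]);T=np.array(c["world_to_cam"])
    u=cv2.undistortPoints(np.array([[px]],float),K,D)[0,0]
    R=T[:3,:3];o=-R.T@T[:3,3];return o,R.T@np.array([u[0],u[1],1])
def atz(cam,px,z):
    o,d=ray(cam,px);return o+d*(z-o[2])/d[2]
def atd(cam,px,depth):
    o,d=ray(cam,px);return o+d*depth
E
python3 - <<'E'
from h import *
for c in("scene","top"):
    im,d=eyes.snapshot(c);cv2.imwrite(f"pics/{c}1.png",im)
    print(c,ray(c,(280,210)))
    for q,z in(("large_pump_hub",.082),("large_pump_knob",.106),("small_pump_knob",.088)):
        for p in nets.place_of(c,q)[:2]:
            px=np.array(p["position"])*[560,420]
            i=np.clip(px.astype(int),0,[559,419])
            print(q,p["confidence"],px.round(),atz(c,px,z).round(3),atd(c,px,d[i[1],i[0]]).round(3))
s=r.get_state();print(s)
E
```

```text
pics
scene (array([0.01288297, 0.44836749, 0.816251  ]), array([ 0.52170525, -0.45032617, -0.72459197]))
large_pump_hub 0.89 [363. 181.] [ 0.48  -0.256  0.082] [ 0.477 -0.252  0.086]
large_pump_knob 0.66 [353. 184.] [ 0.473 -0.204  0.106] [ 0.492 -0.231  0.077]
small_pump_knob 0.75 [173. 301.] [0.481 0.335 0.088] [0.481 0.335 0.088]
top (array([0.36570631, 0.04316085, 1.05074582]), array([ 0.14075169,  0.00393297, -0.9901619 ]))
large_pump_hub 0.93 [409. 219.] [ 0.487 -0.249  0.082] [ 0.486 -0.248  0.087]
large_pump_knob 0.84 [398. 230.] [ 0.461 -0.216  0.106] [ 0.459 -0.21   0.125]
small_pump_knob 0.95 [154. 216.] [0.483 0.332 0.088] [0.483 0.331 0.091]
{'clock': 0.4, 'q': array([ 1.26984033,  0.6892704 , -0.19458077,  1.56546526,  0.1572764 ,
        0.90248451, -0.21511165]), 'qd': array([ 0.0010272 , -0.00139585,  0.00064222, -0.00074703,  0.00169371,
       -0.00203597,  0.00078047]), 'joint_torque': array([ 1.44541293e-03, -5.26963127e+01, -1.26468960e+00, -1.53498137e+01,
       -5.19786507e-02,  1.59970510e-03,  9.01513863e-05]), 'tool_pos': array([ 0.20532673, -0.59022443,  0.23859161]), 'eef_rot': array([ 9.86024837e-01,  1.66598339e-01, -1.69235385e-05, -1.22278633e-04]), 'contact_force': array([-0.62207618, -0.07974175, -0.6905251 ]), 'moment': array([ 0.07653062, -0.02010221,  0.01309745]), 'finger_force': 0.0, 'opening': 1.0030929273427012}
```

```bash
python3 - <<'E'
import cv2
im=cv2.imread("pics/top1.png");cv2.imwrite("pics/topc.png",cv2.resize(im[130:310,320:560],None,fx=3.3,fy=3.3,interpolation=cv2.INTER_CUBIC))
E
```

```text
(no output)
```

View pics/topc.png

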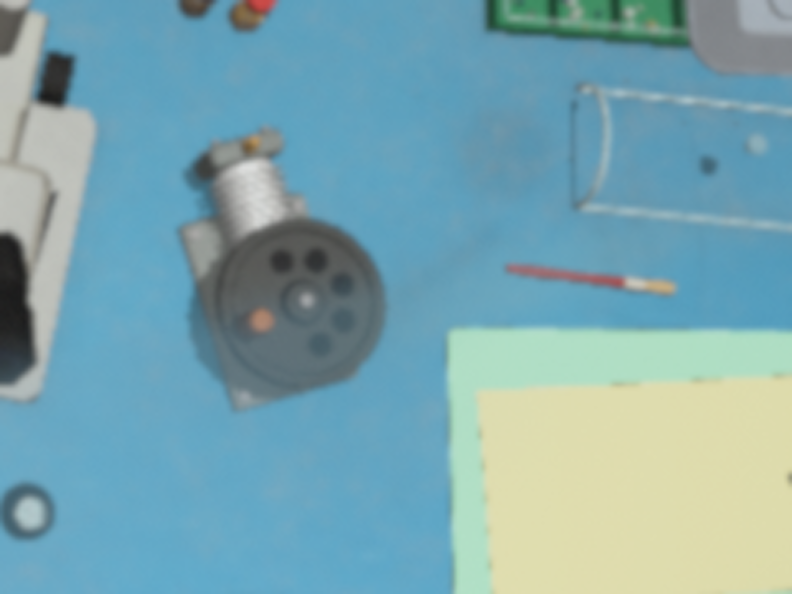

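View pics/scene1.png

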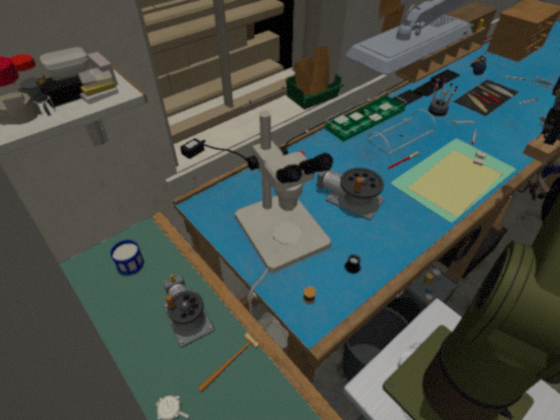

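The top crop shows the hub at about (412,221), the knob top at (399,227) and the cylinder head at about (394,174) in full-picture pixels. The scene view shows the microscope standing left of the pump, with its eyepiece leaning towards it.

```bash
python3 - <<'E'
from h import *
from scipy.spatial.transform import Rotation as R
hub=atz("top",(412.4,221),.086);kn=atz("top",(399,227),.126)
g=lambda v:np.degrees(np.arctan2(v[1],v[0]))
im,d=eyes.snapshot("top")
print("hub",hub,"knob",kn,"r",np.linalg.norm((kn-hub)[:2]),g(kn-hub))
f=lambda x,y:(320+x/3.3,130+y/3.3)
for px in(f(245,145),f(248,185),f(240,215)):
    print("cyl",atd("top",px,d[int(px[1]),int(px[0])]).round(3))
a,b=atz("top",f(238,408),.01),atz("top",f(182,230),.01);print("base edge",a,b,g(b-a))
# obstacles >0.14 near
P=[]
for cam in("top","scene"):
    im,d=eyes.snapshot(cam)
    v,u=np.mgrid[0:420:2,0:560:2];m=d[v,u]>0;c=eyes.camera_info(cam);T=np.array(c["world_to_cam"])
    q=cv2.undistortPoints(np.stack([u[m],v[m]],1)[:,None].astype(float),np.array(c["K"]),np.array(c["D"]))[:,0]
    z=d[v,u][m];P.append((np.c_[q*z[:,None],z]-T[:3,3])@T[:3,:3])
P=np.vstack(P)
m=(P[:,2]>.1)&(P[:,0]>.2)&(P[:,0]<.75)&(P[:,1]<.1)&(P[:,1]>-.6)
Q=P[m]
for x in np.arange(.2,.75,.05):
    for y in np.arange(-.6,.1,.05):
        k=Q[(abs(Q[:,0]-x-.025)<.025)&(abs(Q[:,1]-y-.025)<.025)]
        if len(k)>2:print(round(x,2),round(y,2),k[:,2].max().round(3),"ymin",k[:,1].min().round(3))
# wheel top circle fit from depth
W=P[(abs(P[:,2]-.084)<.006)&(np.hypot(P[:,0]-hub[0],P[:,1]-hub[1])<.1)]
print(cv2.minEnclosingCircle(W[:,:2].astype(np.float32)),len(W))
C=P[(P[:,2]>.03)&(P[:,2]<.075)&(np.hypot(P[:,0]-hub[0],P[:,1]-hub[1])<.14)&(np.hypot(P[:,0]-hub[0],P[:,1]-hub[1])>.07)&(P[:,0]>hub[0]+.04)]
print("cyl centroid",C.mean(0),g(C.mean(0)-hub),len(C))
E
```

```text
hub [ 0.48288631 -0.2553094   0.086     ] knob [ 0.46440028 -0.21279187  0.126     ] r 0.046362418537254715 113.4987256142428
cyl [ 0.594 -0.218  0.075]
cyl [ 0.569 -0.224  0.059]
cyl [ 0.548 -0.22   0.052]
base edge [ 0.41150067 -0.22671689  0.01      ] [ 0.54348413 -0.18660049  0.01      ] 16.906659379877233
0.2 -0.6 0.319 ymin -0.593
0.2 -0.55 0.347 ymin -0.526
0.2 -0.5 0.345 ymin -0.5
0.4 -0.05 0.325 ymin -0.043
0.4 0.0 0.325 ymin 0.028
0.4 0.05 0.324 ymin 0.051
0.45 -0.25 0.128 ymin -0.22
0.45 -0.1 0.253 ymin -0.052
0.45 -0.05 0.306 ymin -0.047
0.45 0.0 0.323 ymin 0.0
0.45 0.05 0.321 ymin 0.05
0.5 -0.1 0.259 ymin -0.06
0.5 -0.05 0.26 ymin -0.05
0.5 0.0 0.266 ymin 0.001
0.55 -0.6 0.298 ymin -0.598
0.55 -0.55 0.298 ymin -0.547
0.55 -0.5 0.294 ymin -0.495
0.55 -0.45 0.291 ymin -0.45
0.55 -0.1 0.219 ymin -0.074
0.55 -0.05 0.23 ymin -0.047
0.55 0.0 0.255 ymin 0.0
0.6 -0.6 0.366 ymin -0.599
0.6 -0.55 0.318 ymin -0.55
0.6 -0.5 0.319 ymin -0.499
0.6 -0.45 0.316 ymin -0.45
0.6 -0.1 0.227 ymin -0.077
0.6 -0.05 0.324 ymin -0.049
0.6 0.0 0.225 ymin 0.001
0.65 -0.6 0.402 ymin -0.6
0.65 -0.55 0.318 ymin -0.549
0.65 -0.5 0.321 ymin -0.499
0.65 -0.45 0.316 ymin -0.45
0.7 -0.6 0.319 ymin -0.594
0.7 -0.55 0.318 ymin -0.548
0.7 -0.5 0.321 ymin -0.498
0.7 -0.45 0.316 ymin -0.45
((0.4822362959384918, -0.25467145442962646), 0.06120767816901207) 422
cyl centroid [ 0.57411238 -0.21884782  0.05694392] 21.78578945485451 217
```

```bash
python3 -m pendant '[{"claw":1,"dx":20,"dy":30,"dz":0,"twist":0.1},{"claw":1,"dx":45,"dy":65,"dz":0,"twist":0.2},{"claw":1,"dx":70,"dy":105,"dz":0,"twist":0.3},{"claw":1,"dx":100,"dy":145,"dz":0,"twist":0.4},{"claw":1,"dx":125,"dy":185,"dz":0,"twist":0.5},{"claw":1,"dx":150,"dy":220,"dz":0,"twist":0.6},{"claw":1,"dx":170,"dy":245,"dz":0,"twist":0.7},{"claw":1,"dx":180,"dy":260,"dz":0,"twist":0.7}]' 30
```

```text
clock: 1.35
tool_pos: [0.3878, -0.3275, 0.2391]
eef_rot: [0.867, 0.497, 0.001, 0.0]
contact_force: [-0.2, -0.6, -0.5]
opening: 1.0
finger_force: 0.0
```

```bash
python3 -m pendant '[{"claw":1,"dx":20,"dy":30,"dz":0,"twist":0},{"claw":1,"dx":45,"dy":65,"dz":-15,"twist":0},{"claw":1,"dx":65,"dy":95,"dz":-35,"twist":0},{"claw":1,"dx":79,"dy":117,"dz":-55,"twist":0},{"claw":1,"dx":79,"dy":117,"dz":-75,"twist":0},{"claw":1,"dx":79,"dy":117,"dz":-75,"twist":0}]'
python3 - <<'E'
from h import *
print(r.get_state()["tool_pos"])
for c in("top","scene"):
    im,d=eyes.snapshot(c)
    for p in nets.place_of(c,"large_pump_knob")[:2]:
        px=np.array(p["position"])*[560,420];print(c,p["confidence"],px.round(),atz(c,px,.106).round(3))
    x,y=(280,140) if c=="scene" else (320,140)
    cv2.imwrite(f"pics/{c}2.png",cv2.resize(im[y:y+150,x:x+180],None,fx=3.5,fy=3.5))
E
```

```text
clock: 1.95
tool_pos: [0.4634, -0.212, 0.1619]
eef_rot: [0.869, 0.496, -0.001, -0.002]
contact_force: [-0.9, -0.7, 0.1]
opening: 1.001
finger_force: 0.0
[ 0.46343844 -0.21196807  0.1619476 ]
top 0.79 [399. 228.] [ 0.465 -0.217  0.106]
scene 0.95 [353. 185.] [ 0.471 -0.202  0.106]
```

View pics/scene2.png

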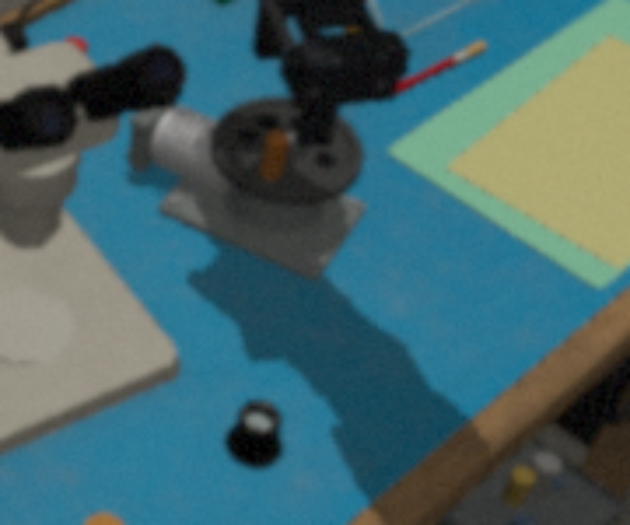

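The scene crop shows the wheel at (285,150) with the knob at (273,155) and the dark gripper above and beyond it. That fits the tool's height and parallax, and I'll check it in the top view.

View pics/top2.png

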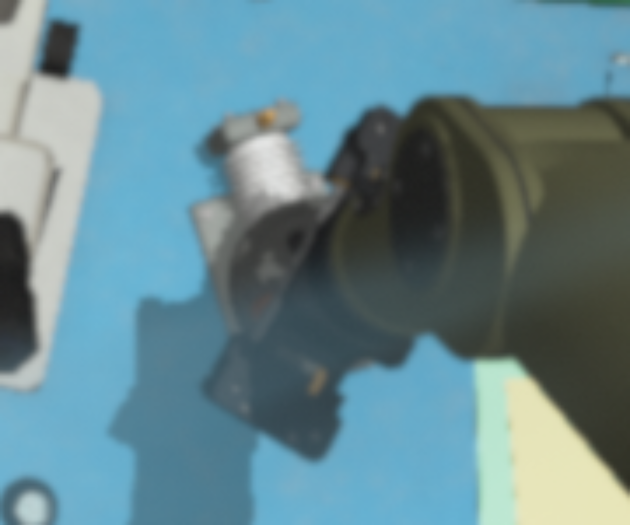

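```bash
python3 - <<'E'
from h import *
s=r.get_state();p=s["tool_pos"]
for cam in("top","scene"):
    c=eyes.camera_info(cam);T=np.array(c["world_to_cam"])
    for q in(p,p+[.038,-.022,0],p-[.038,-.022,0],[.464,-.213,.126]):
        print(cam,cv2.projectPoints(np.array([q]),cv2.Rodrigues(T[:3,:3])[0],T[:3,3],np.array(c["K"]),np.array(c["D"]))[0].ravel().round())
E
```

```text
top [405. 225.]
top [415. 207.]
top [395. 243.]
top [399. 227.]
scene [362. 167.]
scene [356. 156.]
scene [367. 178.]
scene [359. 178.]
```

The top crop shows the jaws straddling the knob region, and the projected knob top (359,178) matches the scene view. Now I descend and grip.

```bash
python3 -m pendant '[{"claw":1,"dx":1,"dy":-1,"dz":-25,"twist":0},{"claw":1,"dx":1,"dy":-1,"dz":-45,"twist":0},{"claw":1,"dx":1,"dy":-1,"dz":-60,"twist":0},{"claw":1,"dx":1,"dy":-1,"dz":-68,"twist":0},{"claw":1,"dx":1,"dy":-1,"dz":-68,"twist":0}]'
python3 -m pendant '[{"claw":0.45,"dx":0,"dy":0,"dz":0,"twist":0},{"claw":0.35,"dx":0,"dy":0,"dz":0,"twist":0},{"claw":0.28,"dx":0,"dy":0,"dz":0,"twist":0},{"claw":0.22,"dx":0,"dy":0,"dz":0,"twist":0},{"claw":0.1,"dx":0,"dy":0,"dz":0,"twist":0},{"claw":0.1,"dx":0,"dy":0,"dz":0,"twist":0},{"claw":0.1,"dx":0,"dy":0,"dz":0,"twist":0}]' 35
```

```text
clock: 2.65
tool_pos: [0.4652, -0.2148, 0.0957]
eef_rot: [0.869, 0.494, -0.0, -0.0]
contact_force: [-1.2, -0.3, 0.2]
opening: 0.998
finger_force: 0.0
clock: 3.35
tool_pos: [0.4654, -0.2143, 0.0958]
eef_rot: [0.869, 0.495, 0.0, 0.0]
contact_force: [-0.4, -0.3, -0.2]
opening: 0.386
finger_force: 0.0
```

```bash
python3 -m pendant '[{"claw":0.1,"dx":0,"dy":0,"dz":0,"twist":0},{"claw":0.1,"dx":0,"dy":0,"dz":0,"twist":0},{"claw":0.1,"dx":0,"dy":0,"dz":0,"twist":0},{"claw":0.1,"dx":0,"dy":0,"dz":0,"twist":0}]' 35
python3 - <<'E'
from h import *
p=r.get_state()["tool_pos"]
h=np.array([.4825,-.2548]);a=np.arctan2(*(p[:2]-h)[::-1]);print(np.degrees(a),np.linalg.norm(p[:2]-h))
for R in(.045,):
  for t in range(0,125,10):
    b=np.radians(113-t);b0=np.radians(113)
    print(t,(1000*R*np.array([np.cos(b)-np.cos(b0),np.sin(b)-np.sin(b0)])).round(1))
E
```

```text
clock: 3.75
tool_pos: [0.4646, -0.214, 0.0957]
eef_rot: [0.869, 0.495, -0.001, -0.001]
contact_force: [-2.9, 1.3, 2.5]
opening: 0.191
finger_force: 35.0
113.66613647622161 0.044593732536794814
0 [0. 0.]
10 [7.5 2.4]
20 [15.2  3.5]
30 [23.1  3.2]
40 [30.7  1.6]
50 [38.  -1.3]
60 [44.7 -5.5]
70 [ 50.5 -10.7]
80 [ 55.3 -16.9]
90 [ 59.  -23.8]
100 [ 61.4 -31.3]
110 [ 62.5 -39.1]
120 [ 62.2 -46.9]
```

```bash
python3 -m pendant '[{"claw":0.1,"dx":3.7,"dy":1.3,"dz":0,"twist":0},{"claw":0.1,"dx":7.5,"dy":2.4,"dz":0,"twist":0},{"claw":0.1,"dx":11.3,"dy":3.1,"dz":0,"twist":0},{"claw":0.1,"dx":15.2,"dy":3.5,"dz":0,"twist":0},{"claw":0.1,"dx":19.2,"dy":3.5,"dz":0,"twist":0},{"claw":0.1,"dx":23.1,"dy":3.2,"dz":0,"twist":0},{"claw":0.1,"dx":27,"dy":2.5,"dz":0,"twist":0},{"claw":0.1,"dx":30.7,"dy":1.6,"dz":0,"twist":0}]'
```

```text
clock: 4.55
tool_pos: [0.4923, -0.2112, 0.0956]
eef_rot: [0.869, 0.495, -0.003, -0.003]
contact_force: [-9.1, 4.0, 10.2]
opening: 0.192
finger_force: 35.0
```

```bash
python3 -m pendant '[{"claw":0.1,"dx":3.7,"dy":-1.3,"dz":0,"twist":0},{"claw":0.1,"dx":7.3,"dy":-2.9,"dz":0,"twist":0},{"claw":0.1,"dx":10.7,"dy":-4.9,"dz":0,"twist":0},{"claw":0.1,"dx":13.9,"dy":-7.1,"dz":0,"twist":0},{"claw":0.1,"dx":17,"dy":-9.6,"dz":0,"twist":0},{"claw":0.1,"dx":19.8,"dy":-12.3,"dz":0,"twist":0},{"claw":0.1,"dx":22.3,"dy":-15.3,"dz":0,"twist":0},{"claw":0.1,"dx":24.6,"dy":-18.5,"dz":0,"twist":0}]'
```

```text
clock: 5.35
tool_pos: [0.5186, -0.2282, 0.0956]
eef_rot: [0.869, 0.495, -0.001, -0.003]
contact_force: [-5.5, 7.2, 7.1]
opening: 0.198
finger_force: 35.0
```

```bash
python3 -m pendant '[{"claw":0.1,"dx":2,"dy":-3.4,"dz":0,"twist":0},{"claw":0.1,"dx":3.7,"dy":-6.9,"dz":0,"twist":0},{"claw":0.1,"dx":5.1,"dy":-10.6,"dz":0,"twist":0},{"claw":0.1,"dx":6.1,"dy":-14.4,"dz":0,"twist":0},{"claw":0.1,"dx":6.8,"dy":-18.2,"dz":0,"twist":0},{"claw":0.1,"dx":7.2,"dy":-22.2,"dz":0,"twist":0},{"claw":0.1,"dx":7.2,"dy":-26.1,"dz":0,"twist":0},{"claw":0.1,"dx":7,"dy":-29.2,"dz":0,"twist":0}]'
python3 -m pendant '[{"claw":0.1,"dx":0,"dy":0,"dz":0,"twist":0},{"claw":0.1,"dx":0,"dy":0,"dz":0,"twist":0}]'
```

```text
clock: 6.15
tool_pos: [0.5274, -0.2596, 0.0957]
eef_rot: [0.869, 0.495, -0.0, -0.001]
contact_force: [-2.3, 4.1, 3.0]
opening: 0.194
finger_force: 35.0
clock: 6.35
tool_pos: [0.5273, -0.2609, 0.0957]
eef_rot: [0.869, 0.494, -0.0, 0.0]
contact_force: [-2.7, 2.1, 2.1]
opening: 0.191
finger_force: 35.0
```

```bash
python3 -m pendant '[{"claw":0.5,"dx":0,"dy":0,"dz":0,"twist":0},{"claw":0.5,"dx":0,"dy":0,"dz":0,"twist":0},{"claw":0.5,"dx":0,"dy":0,"dz":0,"twist":0},{"claw":0.5,"dx":0,"dy":0,"dz":0,"twist":0},{"claw":0.5,"dx":0,"dy":0,"dz":0,"twist":0}]'
python3 -m pendant '[{"claw":0.5,"dx":0,"dy":0,"dz":15,"twist":0},{"claw":0.5,"dx":0,"dy":0,"dz":35,"twist":0},{"claw":0.5,"dx":0,"dy":0,"dz":60,"twist":0},{"claw":0.5,"dx":-20,"dy":-20,"dz":85,"twist":0},{"claw":0.5,"dx":-50,"dy":-50,"dz":95,"twist":0},{"claw":0.5,"dx":-80,"dy":-80,"dz":95,"twist":0},{"claw":0.5,"dx":-110,"dy":-110,"dz":95,"twist":0},{"claw":0.5,"dx":-120,"dy":-120,"dz":95,"twist":0}]'
python3 -m pendant '[{"claw":0.5,"dx":-30,"dy":-40,"dz":0,"twist":0},{"claw":0.5,"dx":-60,"dy":-80,"dz":0,"twist":0},{"claw":0.5,"dx":-85,"dy":-110,"dz":0,"twist":0},{"claw":0.5,"dx":-90,"dy":-120,"dz":0,"twist":0},{"claw":0.5,"dx":-90,"dy":-120,"dz":0,"twist":0},{"claw":0.5,"dx":-90,"dy":-120,"dz":0,"twist":0}]'
python3 - <<'E'
from h import *
im,d=eyes.snapshot("top")
for q,z in(("large_pump_hub",.082),("large_pump_knob",.106),("small_pump_knob",.088)):
    for p in nets.place_of("top",q)[:1]:
        px=np.array(p["position"])*[560,420];print(q,p["confidence"],px.round(),atz("top",px,z).round(3))
cv2.imwrite("pics/top3.png",cv2.resize(im[130:310,320:560],None,fx=3.3,fy=3.3))
E
```

```text
clock: 6.85
tool_pos: [0.5279, -0.2606, 0.0958]
eef_rot: [0.869, 0.495, 0.0, 0.0]
contact_force: [0.2, -0.8, -1.1]
opening: 0.503
finger_force: 0.0
clock: 7.65
tool_pos: [0.403, -0.3847, 0.1906]
eef_rot: [0.871, 0.492, -0.002, 0.0]
contact_force: [-1.1, 0.1, 0.5]
opening: 0.499
finger_force: 0.0
clock: 8.25
tool_pos: [0.3199, -0.4986, 0.1908]
eef_rot: [0.868, 0.496, 0.001, -0.0]
contact_force: [0.9, 0.0, -0.0]
opening: 0.496
finger_force: 0.0
large_pump_hub 0.67 [410. 222.] [ 0.481 -0.25   0.082]
large_pump_knob 0.96 [415. 202.] [ 0.524 -0.255  0.106]
small_pump_knob 0.87 [152. 216.] [0.484 0.336 0.088]
```

View pics/top3.png

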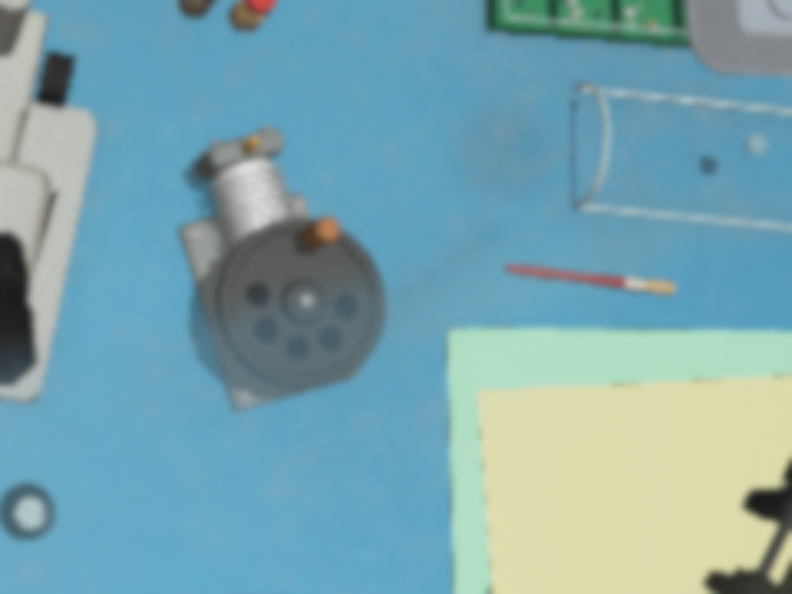

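The knob's top now shows at crop (325,231), about 25° clockwise past the cylinder line, which runs from the hub (305,300) to the head (245,145). The gripper is well clear.

```bash
python3 -c "
from plant import r
print(r.finish_job())"
```

```text
the job is handed in; nothing more can be done
None
```

I turned the larger pump's wheel clockwise until its knob was about 25° past the cylinder's centre line, let go and backed the arm clear, left the smaller pump alone, and handed the job in; the hand-in returned no verdict.

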